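Balance the blender wand on its single-post drip rest

ROBOT

A 6-joint arm with a two-finger parallel gripper is mounted at the origin on the work surface. World frame = base frame: x ahead of the robot, y to its left, z up, the work surface at z = 0. Lengths are in m, angles in rad, forces in N, time in s.
With the tool pointing down it reaches from about 0.3 to 0.825 m from the base axis. Payload 5.4 kg.
Tool frame: the origin (TCP) lies at the very end of the fingers, on their centre line; the grasp point (between the pads) lies 19 mm behind it; z points along the fingers, x is the direction in which the jaws open and shut, and the axes are right-handed (so a half turn about z gives the same grasp; the last joint's range is limited). The gripper opens to 92 mm and grips with 3 to 60 N. Pads are 20 mm wide; open, the fingers measure 128 mm over their backs; the gripper's body (75 mm by 189 mm) begins 69 mm behind the grasp point.
Start: joints at [0.975, 0.158, 1.597, -0, 1.386, -0.21], TCP at [0.216, 0.533, 0.215] pointing down, gripper open.
Joint ranges: [-2.91, 2.91], [-0.94, 2.29], [0.18, 2.7], [-1.29, 4.43], [0.17, 2.64], [-3, 3]. Speed limits (rad/s): [2.57, 2.57, 3.14, 3.14, 3.14, 3.14].

INTERFACE

Orientations are given as a rotation vector (axis times angle).
In Python, from workcell import bot gives the robot as it stands. Calls block until the motion is done:
- bot.goto(position, orientation): joint-space move of the TCP to a pose.
- bot.line_to(position, rot=None, max_speed=0.15): straight line of the TCP; rot=None keeps the orientation; max_speed is the mean speed in m/s.
- bot.set_joints(angles): joint-space move.
- bot.set_gripper(opening, newtons=None): opening from 0.0 (shut) to 1.0 (fully open); newtons is the grip in N (None keeps the last); returns when the fingers have stopped.
- bot.hold(seconds).
- bot.inverse_kinematics(position, orientation): joint angles nearest the present ones, or None.
- bot.read_camera(name): name is "side" or "top" or "wrist"; returns a dict with "pixels" (420x560x3 uint8, blue, green, red), "fx", "fy", "cx", "cy" (pixels), "k1" (the pictures are not rectified: a ray, as slopes to the right and down, at radius r is drawn at 1 + k1 r^2 times it, then the intrinsics apply), "R" (3x3) and "t" (3): a world point X has camera coordinates R X + t. Camera axes: x right, y down, z forward; pixel columns grow to the right and rows downward; lengths in m; the calibration is good to about 2 mm. A picture is of the moment at which its call begins. There is no depth.
A pose or a line that the arm cannot do raises bot.MotionError and nothing moves.
- bot.job_done(): hands the job in, once; it reports no verdict.
Readings, each from a call of its own:
- bot.current_clock(): time.
- bot.current_joints(): joint angles.
- bot.current_joint_vel(): joint speeds.
- bot.current_effort(): joint torques, N m.
- bot.current_ee_pos(): TCP position.
- bot.current_tool_rot(): TCP orientation.
- bot.current_contact_force(): force on the tool from outside, world axes, zero at the start.
- bot.current_ft_torque(): the same for the moment, N m.
- bot.current_opening(): opening from 0.0 (shut) to 1.0 (fully open).
Only numpy, scipy, OpenCV 4.12 (cv2) and the standard library are available. Lean on these libraries where they do the work, as an engineer would, in place of code of your own. Each camera call takes 0.05 s, during which the arm holds its last target.

TASK

Find the balance point of the blender wand by small trial lifts off its rack, then lift it well clear of the rack, level, and lay it across the sprung pad of the drip rest so that it balances there by itself, level, with both ends in the air. Never let it tip steeply, lower it gently so that the pad does not bottom out, and leave the other things on the counter where they are.

Things in the scene. Friction and masses are not known exactly. Their poses are not given: they have to be found in the camera images.
- wand_mid (a point): Centre of the blender wand, a rigid bar: bright flat-sided sleeve 340 mm long, 24 wide, 30 high, with a black coupling (21 mm thick, 35 long) at its -x end and a black bell guard (60 mm wide, 40 long) at its +x end. The point is the middle of the sleeve, half-way up (15 mm above its flat underside). x runs along the bar to the bell, z is up. It starts lying in the rack's two cradles.
- rack: Fixed drying rack: two green cradles 135 mm either side of its origin along its x, on a low foot bar. Each is 14 mm long, its floor 75 mm above the table, with cheeks rising 13 mm above that floor beside the wand (44 mm over the cheeks). Between the cradles the wand is free all round, 59 mm above the foot bar. Origin: on the table, mid-way between the cradles.
- pad_top (a point): Centre of the top face of the drip rest's only support: an orange square pad, 22 by 22 mm, level, no side walls, on a slim 18 mm column in a fixed yellow drip tray (100 by 85 mm, 16 high). Top 105 mm above the table when unloaded. It is sprung: sinks 1 mm per 1.2 N (about 7 mm under the wand alone), bottoms out at 12 mm. The wand is best laid along this frame's x axis.
- pad (a joint): How far the sprung pad of the drip rest is pushed down, m (0 unloaded, 0.012 bottomed out).
- ramekin_a: Bystander: white ramekin, 64 mm wide, 38 mm high; origin at the centre of its underside.
- ramekin_b: Bystander: blue ramekin, 64 mm wide, 38 mm high; origin at the centre of its underside.
- jug: Bystander: clear measuring jug, 110 mm wide, 150 mm high; origin at the centre of its underside.
- bowl: Bystander: black bowl, 150 mm wide, 60 mm high; origin at the centre of its underside.
- spice_a: Bystander: spice jar, 48 mm wide, 90 mm high; origin at the centre of its underside.
- spice_b: Bystander: spice jar, 48 mm wide, 90 mm high; origin at the centre of its underside.
- spatula: Bystander: spatula lying flat, about 250 mm long, 25 mm high.
- wand: The same wand (0.75 to 1 kg, polished and slippery: friction about 0.4, so held off balance it turns in a light grip); origin at the middle of the sleeve's underside, 15 mm below wand_mid, same axes. A heavy drive sits fixed and unseen inside the sleeve: the balance point lies on the centre line up to 85 mm either side of the middle, different every time; only lifting shows where.
Mind the look-alikes: they are no part of the job. What is shaped like the part that bears pad_top but blue or red is not meant.

How it is judged:
On the way:
1. the wand is lifted level (within 0.1 rad), at least 35 mm above where it lay (height (world z) of wand_mid above 0.125 m and angle between wand_mid's own z axis and vertical below 0.1 rad), for 0.3 s.
At the end, for the whole second after the job is handed in: The wand rests by itself on the pad of the drip rest, released and still, level within 0.1 rad, its underside on the pad (within 4 mm), carried by the pad (pushed down 3 to 10.5 mm) (angle between wand_mid's own z axis and vertical below 0.1 rad and z of wand_mid in the frame of pad_top between 0.011 and 0.019 m and horizontal distance between wand_mid and pad_top below 0.1 m and value of joint pad between 0.003 and 0.0105 m and linear speed of wand below 0.02 m/s and angular speed of wand below 0.1 rad/s); the robot touches nothing.
It fails at once if the wand tips by more than 0.35 rad (20 degrees) (angle between wand_mid's own z axis and vertical above 0.35 rad).
It fails at once if the pad of the drip rest is pushed to its stop (more than 11.5 mm) (value of joint pad above 0.0115 m).
It fails at once if a bystander is moved by more than 25 mm (distance of any of ramekin_a, ramekin_b, jug, bowl, spice_a, spice_b, spatula from where it was at the start of the episode above 0.025 m).
It also fails if it takes over 61 s, if anything falls off the work surface, if the arm or the gripper's body presses on something with over 40 N, if the wrist force passes 120 N, or if a joint passes its speed limit or range.

## Working session

There is one attempt and no reset: what is moved stays moved. The work goes in short steps, each a Python script; the robot and the scene stay as the last script left them, time stands still between calls to the robot, and variables do not carry over. Pictures are saved under pics/ and viewed, and the job is handed in when it is done.

```bash
ls; mkdir -p pics; python3 - <<'E'
from workcell import bot
import cv2
for n in("side","top","wrist"):
    c=bot.read_camera(n); cv2.imwrite(f"pics/{n}0.png",c["pixels"])
    print(n,{k:c[k] for k in c if k!="pixels"})
print(bot.current_clock(),bot.current_ee_pos(),bot.current_tool_rot(),bot.current_contact_force(),bot.current_opening())
E
```

```text
pics
side {'fx': 394.50645216715054, 'fy': 394.50645216715054, 'cx': 277.3158120678026, 'cy': 210.09172973861962, 'k1': -0.08533695293108504, 'R': array([[ 0.84500244, -0.53439518,  0.01981579],
       [-0.32401426, -0.54111694, -0.77602012],
       [ 0.42542407,  0.64931829, -0.63039679]]), 't': array([-0.45448187,  0.24393443,  0.94624025])}
top {'fx': 471.88901067440344, 'fy': 471.88901067440344, 'cx': 286.20163053558133, 'cy': 216.22130699162622, 'k1': 0.0030465223653382964, 'R': array([[ 0.01522204, -0.99942112,  0.03042571],
       [-0.99417444, -0.01837537, -0.10620514],
       [ 0.10670275, -0.0286318 , -0.99387864]]), 't': array([-0.04772964,  0.52188551,  1.45879054])}
wrist {'fx': 347.0567950402564, 'fy': 347.0567950402564, 'cx': 282.3379783911467, 'cy': 205.7433839986385, 'k1': 0.01697065316338969, 'R': array([[ 0.37649184,  0.92641837, -0.00170243],
       [ 0.90135713, -0.36588129,  0.23170284],
       [ 0.21403087, -0.08876873, -0.97278512]]), 't': array([-0.57317571, -0.02521582,  0.38941662])}
0.15 [0.21614212 0.53234045 0.21387611] [ 2.60569734e+00  1.75405938e+00 -1.98426348e-03] [ 0.56826897  0.30480188 -0.51773705] 1.0012722969108974
```

View pics/top0.png

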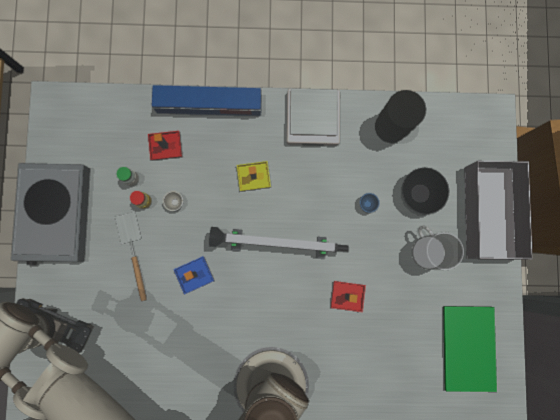

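View pics/side0.png

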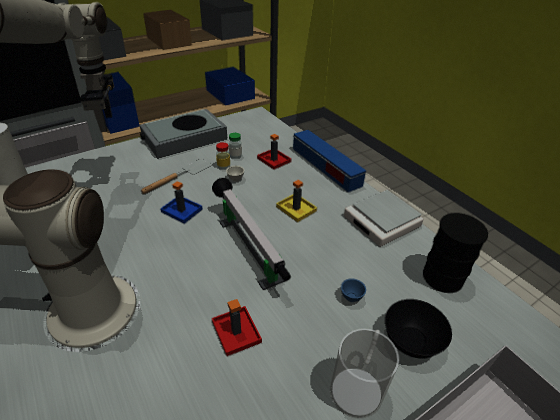

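View pics/wrist0.png

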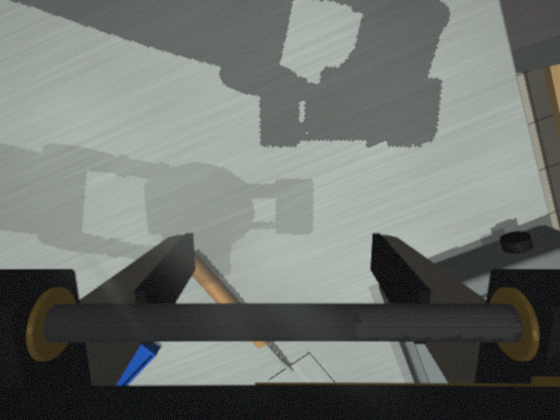

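```bash
python3 - <<'E'
import cv2
im=cv2.imread("pics/top0.png")
cv2.imwrite("pics/top_w.png",cv2.resize(im[225:260,200:360],None,fx=5,fy=5,interpolation=cv2.INTER_CUBIC))
cv2.imwrite("pics/top_p.png",cv2.resize(im[155:200,225:285],None,fx=10,fy=10,interpolation=cv2.INTER_CUBIC))
im=cv2.imread("pics/side0.png")
cv2.imwrite("pics/side_w.png",cv2.resize(im[165:295,200:330],None,fx=4.5,fy=4.5,interpolation=cv2.INTER_CUBIC))
E
```

```text
(no output)
```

View pics/top_w.png

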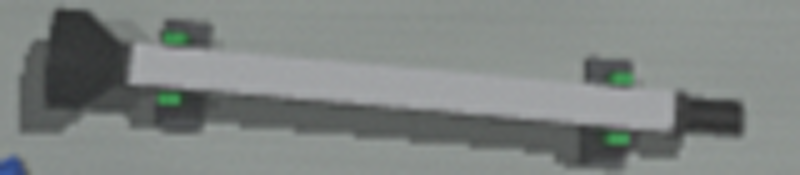

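View pics/top_p.png

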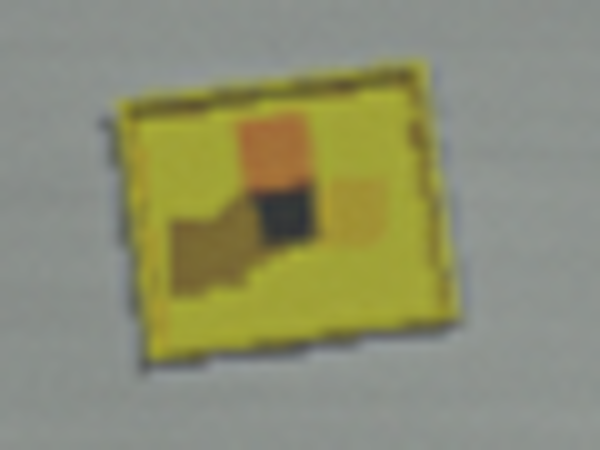

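View pics/side_w.png

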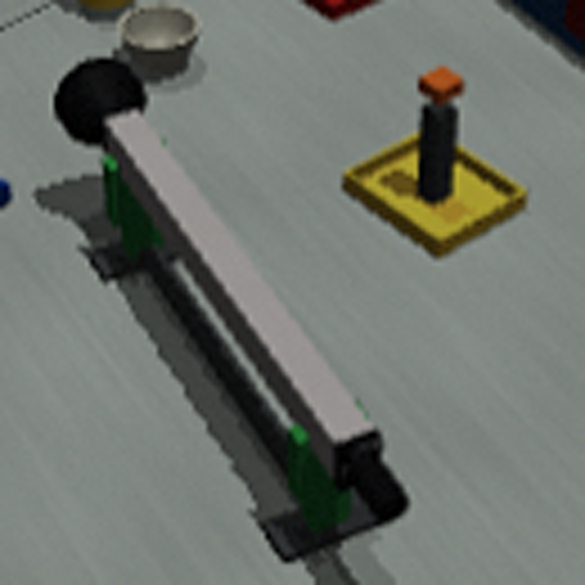

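```bash
cat > h.py <<'E'
from workcell import bot
import cv2, numpy as np
from scipy.spatial.transform import Rotation as Ro
def K(c): return np.array([[c["fx"],0,c["cx"]],[0,c["fy"],c["cy"]],[0,0,1]])
def ray(c,u,v):
    p=cv2.undistortPoints(np.array([[[u,v]]],float),K(c),np.array([c["k1"],0,0,0,0.]))[0,0]
    R=np.array(c["R"]);t=np.array(c["t"])
    return -R.T@t, R.T@np.array([p[0],p[1],1])
def at_z(c,u,v,z):
    o,d=ray(c,u,v); return o+d*(z-o[2])/d[2]
def proj(c,X):
    p,_=cv2.projectPoints(np.array(X,float).reshape(-1,1,3),cv2.Rodrigues(np.array(c["R"]))[0],np.array(c["t"],float),K(c),np.array([c["k1"],0,0,0,0.]))
    return p[:,0]
def tool(yaw):  # jaws (tool x) along horizontal angle yaw, pointing down
    return Ro.from_matrix(np.array([[np.cos(yaw),np.sin(yaw),0],[np.sin(yaw),-np.cos(yaw),0],[0,0,-1]]).T.T).as_rotvec()
def snap(n,f):
    c=bot.read_camera(n); cv2.imwrite("pics/"+f,c["pixels"]); return c
def wr():
    return np.array(bot.current_contact_force()),np.array(bot.current_ft_torque())
E
python3 - <<'E'
from h import *
c=bot.read_camera("top");s=bot.read_camera("side")
f=lambda u,v,k,o:((u+.5)/k-.5+o[0],(v+.5)/k-.5+o[1])
L=at_z(c,*f(132,64,5,(200,225)),.105);R=at_z(c,*f(675,110,5,(200,225)),.105)
print(L,R,np.linalg.norm(L-R),(L+R)/2,np.degrees(np.arctan2(*(L-R)[[1,0]])))
L=at_z(s,*f(125,115,4.5,(200,165)),.105);R=at_z(s,*f(355,435,4.5,(200,165)),.105)
print("side",L,R,np.linalg.norm(L-R),(L+R)/2)
print("pad",at_z(c,*f(276,152,10,(225,155)),.105),at_z(s,*f(441,78,4.5,(200,165)),.105))
q=[at_z(c,*f(u,v,10,(225,155)),.016) for u,v in((118,100),(428,60),(460,322),(148,360))]
print(np.round(q,3)); print("tray ctr",np.mean(q,0),np.linalg.norm(q[0]-q[1]),np.linalg.norm(q[1]-q[2]),np.degrees(np.arctan2(*(q[0]-q[1])[[1,0]])))
for n,p in(("white",(173,202)),("sp",(140,200)),("sp2",(127,177)),("blue",(369,204))): print(n,at_z(c,*p,.04))
print(Ro.from_rotvec(bot.current_tool_rot()).as_matrix().round(3))
w=bot.read_camera("wrist"); Rt=Ro.from_rotvec(bot.current_tool_rot()).as_matrix()
o=-np.array(w["R"]).T@w["t"]; print("cam in tool",Rt.T@(o-bot.current_ee_pos()),"axis",Rt.T@np.array(w["R"])[2])
E
```

```text
[0.44800885 0.14073369 0.105     ] [ 0.42611243 -0.18226099  0.105     ] 0.32373603043655746 [ 0.43706064 -0.02076365  0.105     ] 86.12174497255177
side [0.44944293 0.13972403 0.105     ] [ 0.42456058 -0.18054518  0.105     ] 0.3212343327321196 [ 0.43700176 -0.02041058  0.105     ]
pad [0.65333988 0.0680711  0.105     ] [0.6518862  0.06844377 0.105     ]
[[0.688 0.123 0.016]
 [0.703 0.024 0.016]
 [0.618 0.012 0.016]
 [0.603 0.111 0.016]]
tray ctr [0.65290672 0.06767633 0.016     ] 0.10018377340730426 0.08587793019853142 98.76190534748065
white [0.55939839 0.31469236 0.04      ]
sp [0.56368512 0.41676092 0.04      ]
sp2 [0.63531587 0.46040638 0.04      ]
blue [ 0.56495557 -0.29912708  0.04      ]
[[ 0.376  0.926 -0.001]
 [ 0.926 -0.376 -0.001]
 [-0.001 -0.    -1.   ]]
cam in tool [-0.00091619 -0.06555842 -0.16980517] axis [-3.43208135e-04  2.31972080e-01  9.72722384e-01]
```

```bash
cat >> h.py <<'E'
C=np.array([0.4370,-0.0206]); A=np.radians(86.0); U=np.array([np.cos(A),np.sin(A)]); YAW=A-np.pi/2
def at(s,z): return [*(C+s*U),z]
def mean_wr(n=15):
    F=[];T=[]
    for _ in range(n):
        bot.hold(0.02);F.append(bot.current_contact_force());T.append(bot.current_ft_torque())
    return np.mean(F,0),np.mean(T,0),np.std(F,0),np.std(T,0)
E
python3 - <<'E'
from h import *
np.set_printoptions(precision=3,suppress=True)
for y in(YAW,YAW+np.pi): print(bot.inverse_kinematics(at(0,.078),tool(y)))
j=bot.inverse_kinematics(at(0,.2),tool(YAW)); print(j)
print(bot.inverse_kinematics([.653,.068,.11],tool(np.radians(8.76))))
bot.goto(at(0,.2),tool(YAW)); bot.hold(.3)
c=snap("wrist","w1.png"); print(mean_wr(),bot.current_clock(),bot.current_ee_pos())
for s in (-.17,.17): print(proj(c,[at(s,.105)]))
E
```

```text
[-0.325 -0.044  2.097 -0.     1.088 -0.255]
[-0.325 -0.044  2.097  0.     1.088  2.887]
[-0.325 -0.202  1.98  -0.     1.363 -0.255]
[-0.08   0.455  1.444 -0.     1.243 -0.233]
(array([-0.045,  0.221, -0.323]), array([-0.061,  0.065, -0.   ]), array([0.302, 0.347, 0.571]), array([0.022, 0.022, 0.024])) 3.0333 [ 0.437 -0.021  0.2  ]
[[283.366 391.72 ]]
[[283.959 -40.626]]
```

View pics/w1.png

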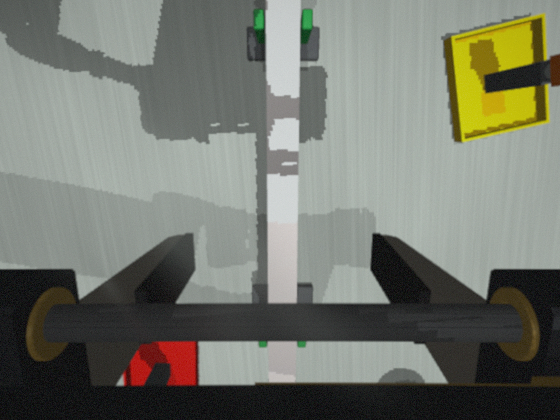

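```bash
cat >> h.py <<'E'
def trial(s,N,lift,zg=.078):
    p=bot.current_ee_pos()
    if p[2]<.12 and abs(bot.current_opening())>.45: bot.line_to(at(s,zg),tool(YAW),max_speed=.12)
    else: bot.line_to(at(s,zg),tool(YAW),max_speed=.2)
    b=mean_wr(); bot.set_gripper(0.0,N); g=mean_wr()
    bot.line_to(at(s,zg+lift),max_speed=.02); bot.hold(.2); m=mean_wr(20)
    print("bias",b[0],b[1]);print("grip",g[0],g[1],bot.current_opening());print("lift",m[0]-b[0],m[1]-b[1])
    dF=m[0]-b[0];dT=m[1]-b[1]
    # moment of a force at r=s*U : r x F ; Fz=-W -> T=(Uy*Fz,-Ux*Fz)*d
    d=(dT[0]*U[1]-dT[1]*U[0])/dF[2]
    print("W",-dF[2],"offset along wand",d,bot.current_clock())
    return b
E
python3 - <<'E'
from h import *
np.set_printoptions(precision=3,suppress=True)
trial(0,25,.005)
snap("wrist","w2.png");snap("side","s2.png")
E
```

```text
bias [-0.202 -0.018  0.096] [-0.056  0.058 -0.   ]
grip [-0.863 -0.026  0.726] [-0.063  0.2   -0.07 ] 0.25509478423493287
lift [ 0.126 -0.161 -8.948] [ 0.113 -0.     0.005]
W 8.94800810978529 offset along wand -0.01262929426347638 6.2583
```

View pics/w2.png

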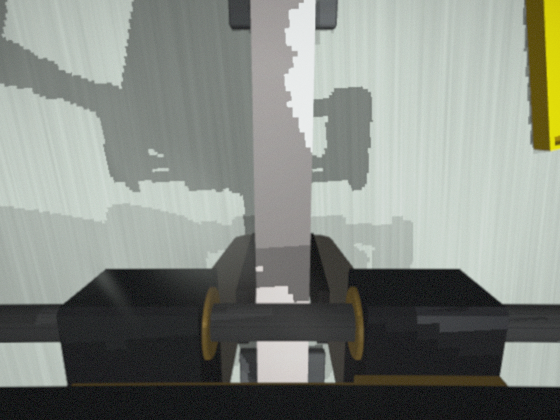

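```bash
python3 - <<'E'
from h import *
np.set_printoptions(precision=3,suppress=True)
bot.line_to(at(0,.078),max_speed=.03); bot.set_gripper(.5); 
trial(-.014,25,.006)
snap("side","s3.png")
E
```

```text
bias [ 0.168 -0.191 -0.025] [-0.046  0.083  0.002]
grip [ 1.049  0.871 -0.664] [ 0.032 -0.113  0.021] 0.257382106707326
lift [-0.254  0.178 -9.049] [-0.014 -0.017 -0.014]
W 9.049334706358541 offset along wand 0.0014453586591317905 9.3917
```

```bash
python3 - <<'E'
from h import *
np.set_printoptions(precision=3,suppress=True)
bot.set_gripper(0.0,32)
bot.line_to(at(-.014,.175),max_speed=.06); bot.hold(.4)
m=mean_wr(30); print(m[0],m[1],bot.current_ee_pos(),bot.current_clock())
snap("side","s4.png");snap("top","t4.png")
im=cv2.imread("pics/s4.png");cv2.imwrite("pics/s4b.png",cv2.resize(im[120:290,180:340],None,fx=3.5,fy=3.5))
E
```

```text
[ 0.079  0.071 -9.042] [-0.066  0.064  0.006] [ 0.436 -0.035  0.175] 12.225
```

View pics/s4b.png

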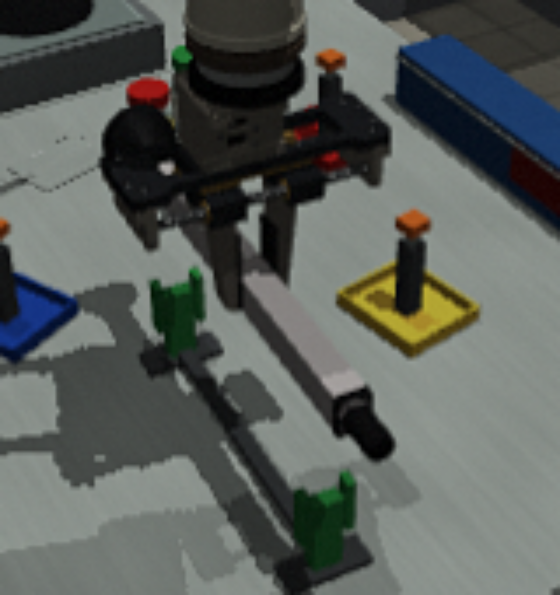

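View pics/t4.png

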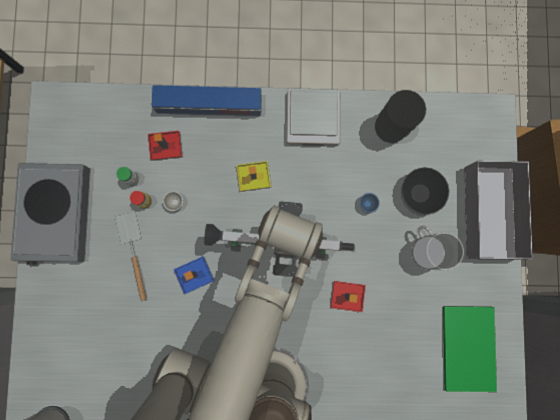

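```bash
python3 - <<'E'
from h import *
np.set_printoptions(precision=3,suppress=True)
s=bot.read_camera("side")
for z in(.197,.202,.207):print(proj(s,[at(-.161,z)]))
N=np.array([-U[1],U[0]])
print(proj(s,[[*(C-.161*U+k*N*.012),.202] for k in(-1,1)]))
im=s["pixels"][215:260,255:305];cv2.imwrite("pics/s5b.png",cv2.resize(im,None,fx=12,fy=12,interpolation=cv2.INTER_CUBIC))
E
```

```text
[[280.003 232.876]]
[[280.057 231.224]]
[[280.112 229.56 ]]
[[284.741 229.593]
 [275.326 232.872]]
```

View pics/s5b.png

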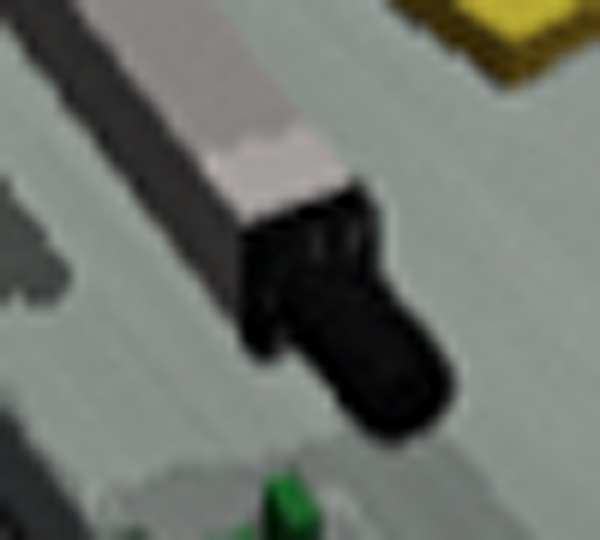

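```bash
cat >>h.py <<'E'
P=np.array([.6525,.068]); YP=np.radians(8.76); UP=np.array([-np.sin(YP),np.cos(YP)])
def over(z,P=P): return [*(P-.0014*UP),z]
E
python3 - <<'E'
from h import *
np.set_printoptions(precision=3,suppress=True)
bot.line_to(over(.175),tool(YP),max_speed=.1); bot.hold(.2)
bot.line_to(over(.122),max_speed=.06); bot.hold(.3)
m=mean_wr(30); print(m[0],m[1],bot.current_ee_pos(),bot.current_clock())
s=snap("side","s6.png");w=snap("wrist","w6.png")
im=s["pixels"][140:240,220:360];cv2.imwrite("pics/s6b.png",cv2.resize(im,None,fx=5.5,fy=5.5,interpolation=cv2.INTER_CUBIC))
E
```

```text
[ 0.027  0.181 -9.004] [-0.057  0.044  0.008] [0.653 0.067 0.122] 16.95
```

View pics/s6b.png

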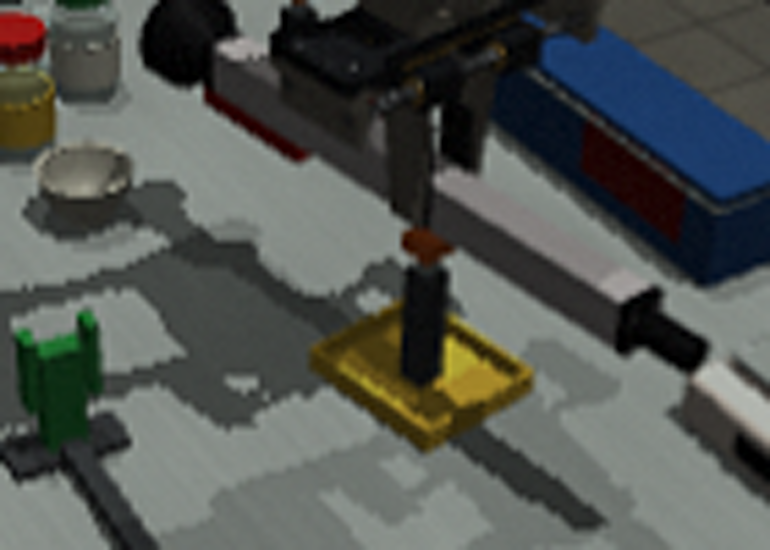

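View pics/w6.png

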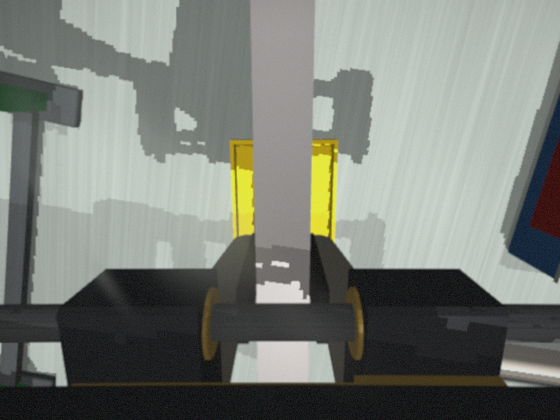

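```bash
python3 - <<'E'
from h import *
np.set_printoptions(precision=3,suppress=True)
bot.line_to(over(.110),max_speed=.03)
for z in(.106,.104,.102,.101,.1):
    bot.line_to(over(z),max_speed=.01); m=mean_wr(12); print(z,bot.current_ee_pos(),m[0],m[1],flush=True)
    if m[0][2]>-.8: break
print(bot.current_clock())
E
```

```text
0.106 [0.653 0.067 0.106] [ 0.738 -0.101 -7.02 ] [-0.06  -0.098  0.001]
0.104 [0.653 0.067 0.104] [ 0.843 -0.222 -4.935] [-0.065 -0.11   0.007]
0.102 [0.653 0.067 0.102] [ 1.01   0.048 -2.32 ] [-0.079 -0.148 -0.014]
0.101 [0.653 0.067 0.101] [ 1.668  0.127 -1.202] [-0.044 -0.231 -0.012]
0.1 [0.653 0.067 0.1  ] [ 2.158 -0.12   0.062] [-0.041 -0.324  0.006]
20.35
```

```bash
python3 - <<'E'
from h import *
np.set_printoptions(precision=5,suppress=True)
X=np.array([np.cos(YP),np.sin(YP),0])
print(bot.current_ee_pos(),over(.1),bot.current_tool_rot(),tool(YP))
s=snap("side","s7.png");w=snap("wrist","w7.png")
im=s["pixels"][140:240,220:360];cv2.imwrite("pics/s7b.png",cv2.resize(im,None,fx=5.5,fy=5.5,interpolation=cv2.INTER_CUBIC))
for k in(.0005,.001):
    bot.line_to(np.array(over(.1))+k*X,max_speed=.01); m=mean_wr(12); print(k,bot.current_ee_pos(),m[0],m[1],flush=True)
E
```

```text
[0.653   0.06661 0.10025] [np.float64(0.6527132142396966), np.float64(0.06661633107717542), 0.1] [3.13235 0.23992 0.00115] [3.13242 0.23993 0.     ]
0.0005 [0.65301 0.06663 0.0999 ] [ 0.92402 -0.99069  0.47031] [-0.17386 -0.11343 -0.00045]
0.001 [0.65309 0.06664 0.09969] [-2.18139 -1.95376  0.51334] [-0.38045  0.457   -0.00003]
```

View pics/s7b.png

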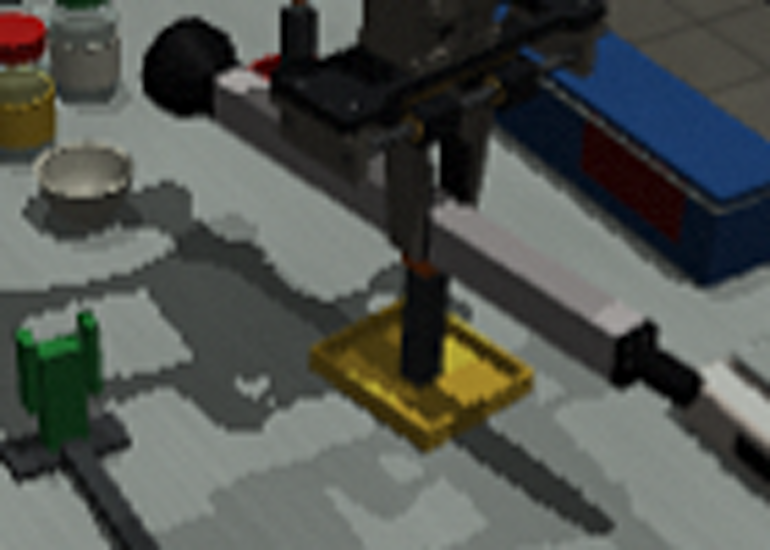

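```bash
python3 - <<'E'
from h import *
np.set_printoptions(precision=5,suppress=True)
X=np.array([np.cos(YP),np.sin(YP),0]);Y=np.array([*UP,0])
q=np.array(over(.1003))
bot.line_to(q+.0006*X-.0002*Y,max_speed=.01); m=mean_wr(12); print(bot.current_ee_pos(),m[0],m[1],flush=True)
bot.set_gripper(0.0,12);m=mean_wr(12); print(bot.current_ee_pos(),m[0],m[1],flush=True)
bot.set_gripper(0.0,5);bot.hold(.2);m=mean_wr(12); print(bot.current_ee_pos(),m[0],m[1],bot.current_opening(),flush=True)
s=snap("side","s8.png")
im=s["pixels"][140:240,220:360];cv2.imwrite("pics/s8b.png",cv2.resize(im,None,fx=5.5,fy=5.5,interpolation=cv2.INTER_CUBIC))
print(bot.current_clock())
E
```

```text
[0.65307 0.0666  0.10013] [-2.50433 -0.98868  0.55317] [-0.25946  0.5379  -0.01254]
[0.65309 0.06659 0.10017] [-3.51    -0.91581  0.01182] [-0.19425  0.72543  0.01209]
[0.65309 0.06656 0.10017] [-5.07148 -0.30801  0.20316] [-0.12952  0.97172  0.02049] 0.26108162704363097
22.8833
```

View pics/s8b.png

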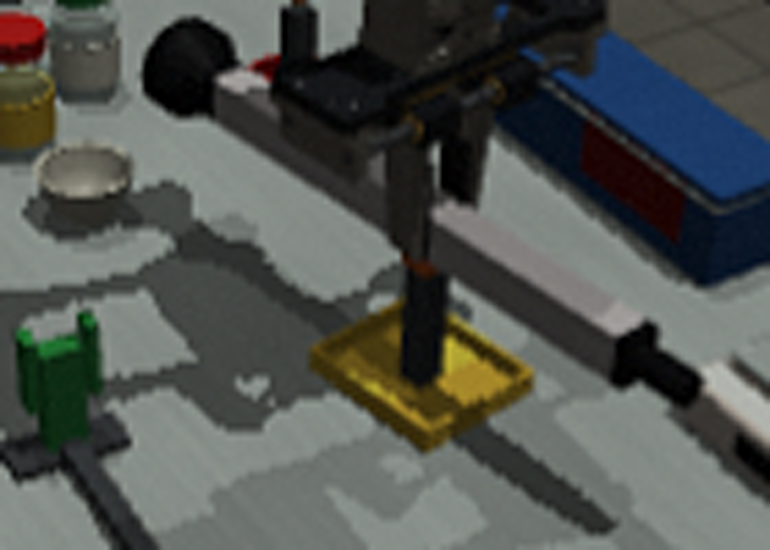

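```bash
python3 - <<'E'
from h import *
np.set_printoptions(precision=5,suppress=True)
X=np.array([np.cos(YP),np.sin(YP),0]);Y=np.array([*UP,0])
q=np.array(over(.1003))
for k in (.0002,.0001,.0001):
    bot.line_to(q+k*X-.0003*Y,max_speed=.01); bot.hold(.3); m=mean_wr(12); print(bot.current_ee_pos(),m[0],m[1],flush=True)
    if abs(m[0][0])<.8: break
E
```

```text
[0.65306 0.06655 0.10035] [-3.3173   1.53116  0.07234] [0.25606 0.71164 0.00236]
[0.65306 0.06651 0.10045] [-1.92739  3.33701 -0.4071 ] [0.55752 0.41943 0.01947]
[0.65305 0.06643 0.10041] [-0.90657  4.21208 -0.08389] [0.75962 0.17946 0.00187]
```

```bash
python3 - <<'E'
from h import *
np.set_printoptions(precision=5,suppress=True)
p=np.array(bot.current_ee_pos())
tgt=p+np.array([-.00005,.0002,0])
for i in range(6):
    bot.line_to(tgt,max_speed=.01); bot.hold(.15); m=mean_wr(10); p=np.array(bot.current_ee_pos());print(p,m[0],m[1],flush=True)
    if np.abs(m[0]).max()<.9: break
    tgt=p+np.clip(m[0]*np.array([1,1,0])*.00004,-.0002,.0002)
print(bot.current_clock())
E
```

```text
[0.65305 0.06648 0.10043] [-0.82577  2.86246 -0.09077] [ 0.525    0.16598 -0.01984]
[0.65304 0.06649 0.10045] [-0.36761  2.42449 -0.51793] [0.39054 0.17446 0.00715]
[0.65304 0.06649 0.10045] [-0.42151  1.84239 -0.45926] [ 0.28241  0.16136 -0.01489]
[0.65304 0.06653 0.10046] [-0.4376   1.36963  0.09434] [0.23851 0.15183 0.009  ]
[0.65304 0.0665  0.10047] [-0.65172  1.07226 -0.26791] [0.14785 0.127   0.00436]
[0.65302 0.06654 0.10047] [-0.31647  1.03875 -0.01522] [0.11361 0.10467 0.00829]
28.5333
```

Forces are now near zero; release gently.

```bash
python3 - <<'E'
from h import *
np.set_printoptions(precision=5,suppress=True)
bot.set_gripper(.33); m=mean_wr(10); print(bot.current_opening(),m[0],m[1],bot.current_clock())
s=snap("side","s9.png");w=snap("wrist","w9.png")
im=s["pixels"][140:240,220:360];cv2.imwrite("pics/s9b.png",cv2.resize(im,None,fx=5.5,fy=5.5,interpolation=cv2.INTER_CUBIC))
E
```

```text
0.3272856640289224 [-0.19885  0.05429  0.1131 ] [-0.079    0.04394  0.01812] 29.0083
```

View pics/s9b.png

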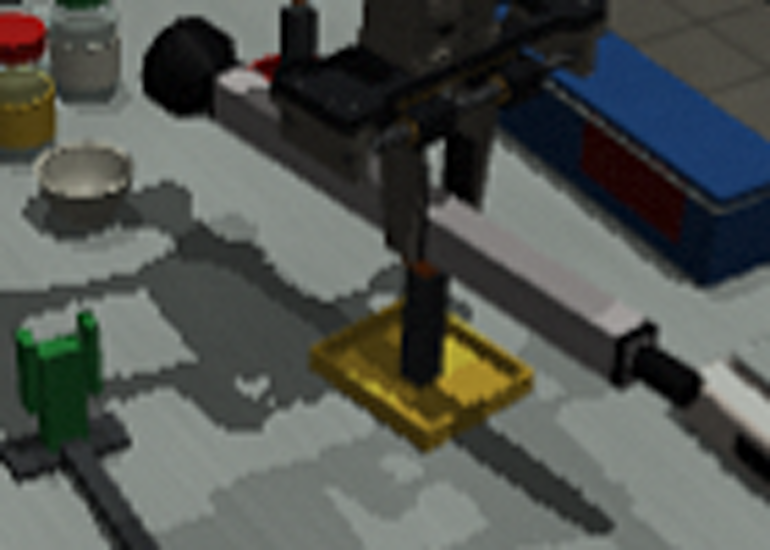

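View pics/w9.png

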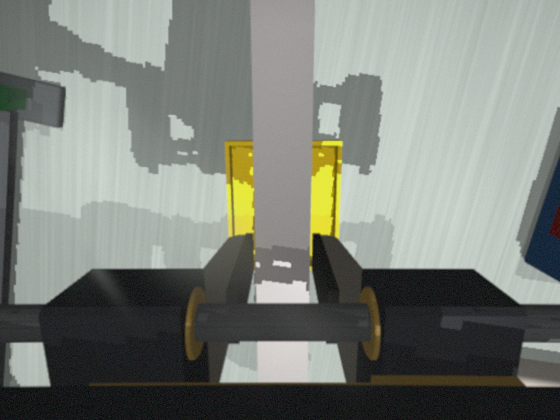

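```bash
python3 - <<'E'
from h import *
np.set_printoptions(precision=3,suppress=True)
bot.set_gripper(.6); p=bot.current_ee_pos()
bot.line_to([p[0],p[1],.25],max_speed=.08); bot.hold(.5)
m=mean_wr(10); print(bot.current_opening(),m[0],bot.current_clock())
s=snap("side","s10.png");t=snap("top","t10.png")
im=s["pixels"][140:240,220:360];cv2.imwrite("pics/s10b.png",cv2.resize(im,None,fx=5.5,fy=5.5,interpolation=cv2.INTER_CUBIC))
# predicted top-centre of the sleeve's visible coupling end / bell end if level, top at z=.1275
for d in(-.148,.175): print(proj(s,[[*(np.array([.653,.068])+(d)*UP),.1275]]))
E
```

```text
0.601338813755487 [-0.082  0.051 -0.05 ] 32.3333
[[334.717 198.827]]
[[261.595 152.552]]
```

View pics/s10b.png

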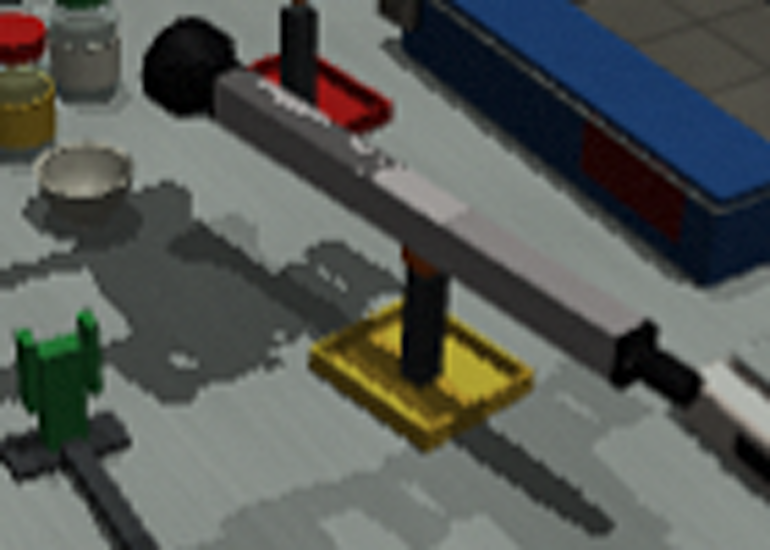

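View pics/t10.png

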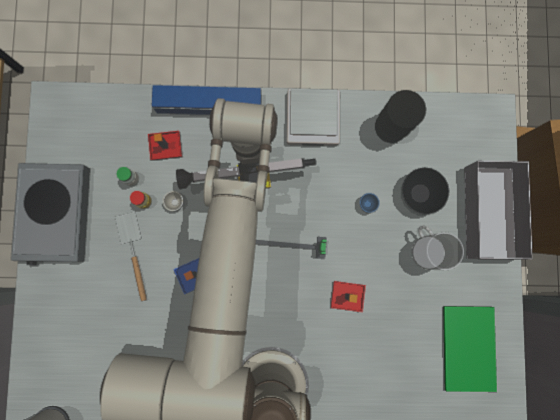

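```bash
python3 - <<'E'
from h import *
bot.hold(.5); s=snap("side","s11.png"); a=cv2.imread("pics/s10.png").astype(int)
print("max diff",np.abs(s["pixels"].astype(int)-a)[140:240,220:360].mean())
bot.job_done(); print(bot.current_clock())
E
```

```text
max diff 1.2511666666666668
the job is handed in; nothing more can be done
the job is handed in; nothing more can be done
```

The wand is balancing by itself on the yellow rest's orange pad, level, with both ends in the air and the gripper clear of it. I handed the job in at about 33 s.

- **Balance point:** two trial lifts of 5 to 6 mm gave a weight of about 9.0 N and a balance point about 13 mm from the middle, towards the coupling.
- **Lift:** I raised it about 97 mm. The side camera showed a tilt of about 0.02 rad.
- **Placing:** I lowered it in small steps onto the pad until the pad carried all the weight. That should push it down about 7.5 mm, going by the wand's weight and the pad's stiffness; I had no reading of the pad itself.
- **Side forces:** a few newtons of sideways force (up to about 5 N) built up while the fingers were still closed. I worked that down to about 1 N before opening.

**Last checks:**
- The tool force was about zero after I retracted.
- Both ends of the wand show the same height error in the side picture, within about half a pixel, so it is level.
- Two pictures over half a second apart looked the same apart from slight image noise.
- The bystanders look unmoved in the top view, except where the arm hides the view.

**One disagreement:** both wand ends appeared about 2 pixels lower than I predicted. I put that down to calibration or a small sideways offset, because the pad contact height and forces agreed with the expected load.

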